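# Start a print from the control box

### The job

Start the print from the black control box: first set its three paddle switches so that the two outer ones are on (leaning away from the robot) and the middle one is off (leaning towards the robot). Then press the white, the yellow and the green button, one at a time in that order, each fully down and let go again, without going back to an earlier one. Never press the red stop button, press no button before the switches are set, and leave the switches set and the other things on the desk where they are.

Things in the scene. Friction and masses are not known exactly. Their poses are not given: they have to be found in the camera images.
- console: Black control box, 210 (its x) by 300 (y) by 50 mm high, fixed on the desk, level. Origin: centre of its underside; +x points away from the robot (turned up to 0.3 rad), +y to the robot's left. Near row, x = -55 mm: four round buttons at y = 97.5, 32.5, -32.5, -97.5 mm, colours in any order. Far row: hinges of three paddle switches at x = +50, y = +75 (left), 0 (middle), -75 mm (right).
- left_switch (a joint): Angle of the left paddle switch, rad: 0 = OFF, leaning towards the robot (box -x); 1.0 = ON, leaning away (+x); upright at 0.5. Hinge along the box's y, 54 mm above the desk. Top-heavy: pushed with under 1 N, it drops by itself to the side it was pushed past upright. It starts OFF.
- left_cap (a point): Centre of the round blue cap bar (18 mm diameter, 30 mm long along the box's y) at the top of the left switch's white paddle (24 mm wide, 8 mm thick), 55 mm from the hinge: at rest 102 mm above the desk and 26 mm before or beyond the hinge; upright 109 mm above the desk.
- middle_switch (a joint): Angle of the middle paddle switch, rad: 0 = OFF, leaning towards the robot (box -x); 1.0 = ON, leaning away (+x); upright at 0.5. Hinge along the box's y, 54 mm above the desk. Top-heavy: pushed with under 1 N, it drops by itself to the side it was pushed past upright. It may start at either side or, rarely, balance upright.
- middle_cap (a point): Centre of the round blue cap bar (18 mm diameter, 30 mm long along the box's y) at the top of the middle switch's white paddle (24 mm wide, 8 mm thick), 55 mm from the hinge: at rest 102 mm above the desk and 26 mm before or beyond the hinge; upright 109 mm above the desk.
- right_switch (a joint): Angle of the right paddle switch, rad: 0 = OFF, leaning towards the robot (box -x); 1.0 = ON, leaning away (+x); upright at 0.5. Hinge along the box's y, 54 mm above the desk. Top-heavy: pushed with under 1 N, it drops by itself to the side it was pushed past upright. It may start at either side or, rarely, balance upright.
- right_cap (a point): Centre of the round blue cap bar (18 mm diameter, 30 mm long along the box's y) at the top of the right switch's white paddle (24 mm wide, 8 mm thick), 55 mm from the hinge: at rest 102 mm above the desk and 26 mm before or beyond the hinge; upright 109 mm above the desk.
- white_button_top (a point): Centre of the top face of the white push button (32 mm diameter, in a grey ring 48 mm wide and 12 mm high). At rest it is 74 mm above the desk, 24 mm above the box's top; it moves with the button, straight down.
- white_button (a joint): How far the white button is pressed, m: 0 = up, 0.008 = fully down. Springs back by itself; about 1 N starts it and 3.5 N holds it fully down.
- yellow_button_top (a point): Centre of the top face of the yellow push button (32 mm diameter, in a grey ring 48 mm wide and 12 mm high). At rest it is 74 mm above the desk, 24 mm above the box's top; it moves with the button, straight down.
- yellow_button (a joint): How far the yellow button is pressed, m: 0 = up, 0.008 = fully down. Springs back by itself; about 1 N starts it and 3.5 N holds it fully down.
- green_button_top (a point): Centre of the top face of the green push button (32 mm diameter, in a grey ring 48 mm wide and 12 mm high). At rest it is 74 mm above the desk, 24 mm above the box's top; it moves with the button, straight down.
- green_button (a joint): How far the green button is pressed, m: 0 = up, 0.008 = fully down. Springs back by itself; about 1 N starts it and 3.5 N holds it fully down.
- red_button_top (a point): Centre of the top face of the red push button (32 mm diameter, in a grey ring 48 mm wide and 12 mm high). At rest it is 74 mm above the desk, 24 mm above the box's top; it moves with the button, straight down.
- red_button (a joint): How far the red button is pressed, m: 0 = up, 0.008 = fully down. Springs back by itself; about 1 N starts it and 3.5 N holds it fully down.
- white_pin (a joint): Small orange tell-tale pin (10 mm wide) 30 mm from the white button's centre towards the robot, m: 0 = up (not yet pressed), about 0.0055 = sunk. A full press of the button pushes it down (from 2.5 mm of button travel on) and it stays down. Only the button moves it.
- yellow_pin (a joint): Small orange tell-tale pin (10 mm wide) 30 mm from the yellow button's centre towards the robot, m: 0 = up (not yet pressed), about 0.0055 = sunk. A full press of the button pushes it down (from 2.5 mm of button travel on) and it stays down. Only the button moves it.
- green_pin (a joint): Small orange tell-tale pin (10 mm wide) 30 mm from the green button's centre towards the robot, m: 0 = up (not yet pressed), about 0.0055 = sunk. A full press of the button pushes it down (from 2.5 mm of button travel on) and it stays down. Only the button moves it.
- spool: Bystander: spool of blue filament lying flat, 170 mm diameter, 60 mm high; origin at the centre of its underside.
- star: Bystander: blue printed star wheel, 96 mm across, 14 mm high; origin at the centre of its underside.
- scraper: Bystander: bed scraper (spatula), 200 mm long, lying along its x.

How it is judged:
By the outcome, as a careful person would: the job done as asked, in the order asked, and still so for the second after the job is handed in, with the robot touching nothing.
It also fails if it takes over 54 s, if anything falls off the work surface, if the arm or the gripper's body presses on something with over 40 N, if the wrist force passes 120 N, or if a joint passes its speed limit or range.

### The arm

A 7-joint arm with a two-finger parallel gripper is mounted at the origin on the work surface. World frame = base frame: x ahead of the robot, y to its left, z up, the work surface at z = 0. Lengths are in m, angles in degrees, forces in N, time in s.
With the tool pointing down it reaches from about 0.4 to 0.9 m from the base axis. Payload 5.6 kg.
Tool frame: the origin (TCP) lies at the very end of the fingers, on their centre line; the grasp point (between the pads) lies 19 mm behind it; z points along the fingers, y is the line along which they close (so a half turn about z gives the same grasp; the last joint's range is limited). The gripper opens to 92 mm and grips with 3 to 60 N. Pads are 20 mm wide; open, the fingers measure 128 mm over their backs; the gripper's body (75 mm by 189 mm) begins 69 mm behind the grasp point.
Start: joints at [65.89, 26.786, -0.665, 91.828, 0.344, 61.387, -3.226], TCP at [0.24, -0.604, 0.215] pointing down, gripper open.
Joint ranges: [-144.91, 144.91], [-17.63, 115.5], [-89.93, 88.59], [15.96, 139.68], [-74.01, 254.01], [8.47, 105.57], [-167.45, 167.45]. Speed limits (degrees/s): [147.25, 147.25, 180, 180, 180, 180, 180].

### API

Orientations are given as [roll, pitch, yaw] about the fixed x, y, z axes, in that order (R = Rz(yaw) Ry(pitch) Rx(roll)).
In Python, from cell import env gives the robot as it stands.
- The arm moves only by the tool send_rows, never from a script. Its arguments are lists of equal length, an entry for each row: "translation": the shift along the tool's x, y, z in m, a list of three; "turn": the turn, a rotation vector about the tool's x, y, z in units of 8 degrees (1.0 is 8 degrees), a list of three; "hand": the closure, from 0 (fully open) to 1 (shut). A call has 1 to 20 rows; each row shifts and turns the commanded pose from where the row before left it, along the tool's axes as they then stand; what a row does not reach is not made up. A row lasts 1/8 s, in which the tool goes at most 62.5 mm and 10.7 degrees, less where a joint would pass 70% of its speed; a pose out of reach is approached as far as the arm can. A call with a gripper value outside its range is refused whole. The fingers move at their own pace and stop on an object; "newtons" is the grip in N (left out, the last holds). Time passes only in rows, so rows that do not move let the fingers close. It gives the time, the measured TCP pose, the force, the opening and the grip force at its end, in the units of the state.
- env.sense(): the state, without advancing time (a new reading comes with each control period).
- env.get_image(name): name is "scene" or "top" or "wrist"; returns a dict with "image" (480x640x3 uint8, red, green, blue), "range_z" (480x640 float32, m along the optical axis (not along the pixel's ray), 0 where there is no reading), "K" (3x3 intrinsics, pixels), "R" (3x3) and "t" (3): a world point X has camera coordinates R X + t; the wrist camera has in their place "T_tool_cam" (4x4, takes a point from camera to tool coordinates, whose origin is the TCP and whose axes are the flange's). Camera axes: x right, y down, z forward; pixel columns grow to the right and rows downward; lengths in m; the calibration is good to about 2 mm. A picture is of the moment at which its call begins: read the wrist's pose just before it.
- env.job_done(): hands the job in; it is judged then, once.
The state is a dict: "clock": time; "q": joint angles; "joint_velocities": joint speeds; "effort": joint torques, N m; "position": TCP position; "orientation": TCP orientation; "wrist_force": force on the tool from outside, world axes, zero at the start; "torque": the same for the moment, N m; "finger_gap": opening from 0.0 (shut) to 1.0 (fully open); "grip_force": force on a finger pad.
Only numpy, scipy, OpenCV 4.12 (cv2) and the standard library are available. Lean on these libraries where they do the work, as an engineer would, in place of code of your own. Each camera call takes 0.05 s, during which the arm holds its last target. There are 200 camera calls.

## Working session

There is one attempt and no reset: what is moved stays moved. The work goes in short steps, Python scripts to look and compute and a tool call to move; the robot and the scene stay as the last step left them, time stands still between calls to the robot, and variables do not carry over. Pictures are saved under pics/ and viewed, at most 10 in all, crops included, and the job is handed in when it is done.

Besides the shell and the picture viewer there is one more tool, called after "Call:" by a JSON object that holds its "method" and its "body". send_rows: Moves the arm, as the interface text tells. Its arguments: {"type":"object","properties":{"translation":{"type":"array","items":{"type":"array","items":{"type":"number"}}},"turn":{"type":"array","items":{"type":"array","items":{"type":"number"}}},"hand":{"type":"array","items":{"type":"number"}},"newtons":{"type":"number"}},"required":["translation","turn","hand"]}

```bash
mkdir -p pics
python3 - <<'E'
from cell import env
import cv2,numpy as np
for n in("top","scene"):
    d=env.get_image(n); cv2.imwrite(f"pics/{n}0.png",d["image"][:,:,::-1]); np.savez(f"{n}0.npz",**d); print(n,d["K"].tolist(),d["R"].round(3).tolist(),d["t"])
s=env.sense();print(s)
E
```

```text
top [[543.7638065439428, 0.0, 318.25792724930835], [0.0, 543.7638065439428, 242.34029386133403], [0.0, 0.0, 1.0]] [[-0.001, -1.0, -0.005], [-0.992, 0.002, -0.127], [0.127, 0.005, -0.992]] [-1.77915131e-04  4.80425366e-01  1.29613965e+00]
scene [[488.7238654856552, 0.0, 315.15407863475406], [0.0, 488.7238654856552, 241.36319295482826], [0.0, 0.0, 1.0]] [[0.373, 0.928, 0.019], [0.682, -0.26, -0.683], [-0.629, 0.268, -0.73]] [-0.1864868  -0.27416759  1.74062289]
{'clock': 0.1, 'q': array([65.89132516, 26.82914956, -0.66381716, 91.87266708,  0.34451055,
       61.38772103, -3.22337071]), 'joint_velocities': array([-0.00886649, -0.20809044, -0.09392777, -0.11412355, -0.01827064,
       -0.01100017, -0.0048405 ]), 'effort': array([ 1.21919464e-03, -5.21656823e+01, -1.20175895e-02, -2.44369805e+01,
       -5.66697470e-02,  1.40036509e-02,  5.08474704e-05]), 'position': array([ 0.23949493, -0.60373037,  0.21377756]), 'orientation': array([-1.79912724e+02,  7.50914357e-03,  2.16431174e+01]), 'wrist_force': array([ 0.51975327, -0.31293159, -0.94221324]), 'torque': array([ 0.02002608,  0.0065901 , -0.02709166]), 'grip_force': 0.0, 'finger_gap': 0.998292186950642}
```

View pics/top0.png

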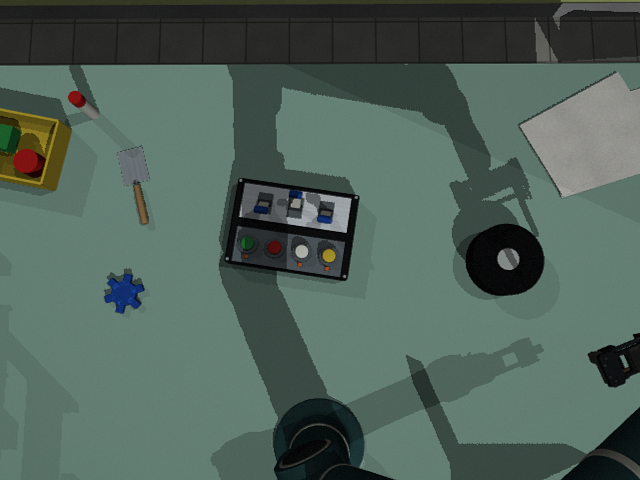

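View pics/scene0.png

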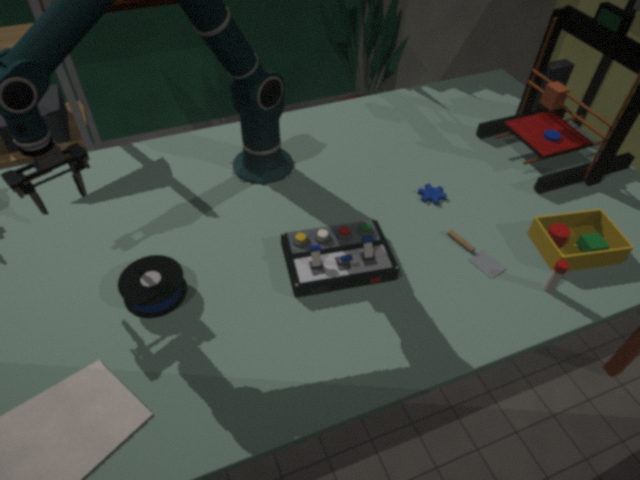

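The top view shows the box around (291,229). Its buttons from left to right are green (247,244), red (274,248), white (301,252) and yellow (329,256). The left switch (263,204) and right switch (326,213) lean towards the robot, and the middle one (296,197) leans away. Next I'll measure them.

```bash
cat > h.py <<'E'
import numpy as np,cv2
def ray(d,u,v,z):
    R,t,K=d["R"],d["t"],d["K"]
    c=-R.T@t; r=R.T@np.linalg.inv(K)@np.array([u,v,1.]); return c+r*(z-c[2])/r[2]
def blobs(m,x0,x1,y0,y1,amin=15):
    k=np.zeros_like(m);k[y0:y1,x0:x1]=m[y0:y1,x0:x1]
    n,l,s,c=cv2.connectedComponentsWithStats(k.astype(np.uint8))
    return [(c[i].round(1),s[i].tolist()) for i in range(1,n) if s[i,4]>=amin]
E
python3 - <<'E'
from h import *
d=dict(np.load("top0.npz")); im=d["image"]; hsv=cv2.cvtColor(im,cv2.COLOR_RGB2HSV); H,S,V=cv2.split(hsv)
box=(225,360,178,285)
M={"red":((H<6)|(H>172))&(S>130)&(V>60),"green":(H>45)&(H<80)&(S>120)&(V>40),"yellow":(H>20)&(H<34)&(S>120)&(V>80),"blue":(H>100)&(H<130)&(S>110)&(V>30)}
for n,m in M.items():
    for c,s in blobs(m,*box,amin=8): print(n,c,s,ray(d,*c,.102 if n=="blue" else .074).round(4))
m=(S<40)&(V>150)
for c,s in blobs(m,288,318,238,268): print("white",c,s,ray(d,*c,.074).round(4))
m=(V<45); 
# light panels -> console outline
cv2.imwrite("pics/crop.png",cv2.resize(im[170:290,215:370],None,fx=5,fy=5,interpolation=cv2.INTER_CUBIC)[:,:,::-1])
E
```

```text
red [274.1 246.7] [268, 241, 13, 12, 124] [0.4647 0.1031 0.074 ]
green [246.8 242.6] [241, 237, 13, 12, 130] [0.4745 0.1676 0.074 ]
yellow [328.6 255.2] [322, 249, 14, 13, 137] [ 0.4443 -0.0253  0.074 ]
blue [295.3 193.9] [289, 190, 13, 9, 91] [0.5854 0.0523 0.102 ]
blue [260.2 209.2] [254, 205, 14, 9, 93] [0.5493 0.1338 0.102 ]
blue [323.9 218.7] [318, 215, 13, 9, 94] [ 0.5266 -0.0143  0.102 ]
white [301.4 251.3] [296, 246, 12, 12, 118] [0.4537 0.0387 0.074 ]
```

View pics/crop.png

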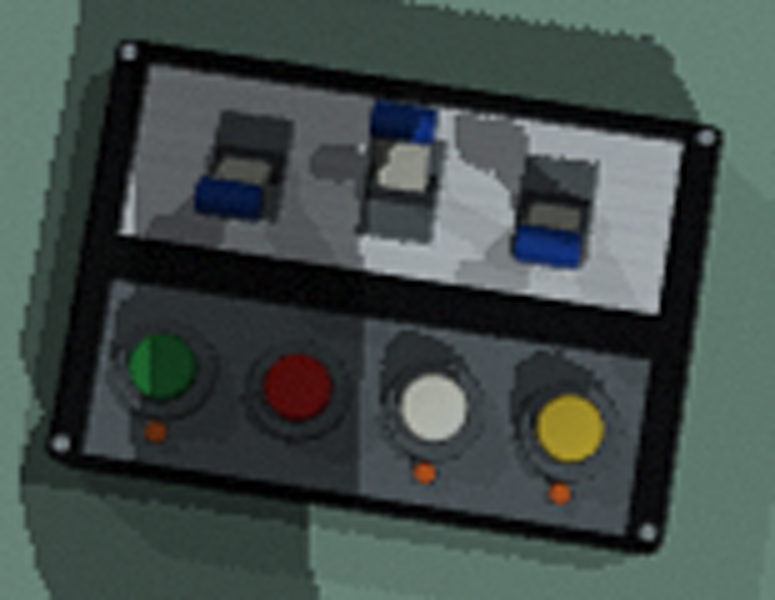

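The box is turned about -8.9° with its origin near (0.514, 0.063). I'll close the hand, align the tool's x with the box's x, and move to just before the left switch.

Call:
{"method": "send_rows", "body": {"translation": [[0,0,0],[0,0,0],[0,0,0],[0.025,-0.046,0],[0.025,-0.046,0],[0.025,-0.046,0],[0.025,-0.046,0],[0.025,-0.046,0],[0.023,-0.046,0],[0,-0.046,0],[0,-0.046,0],[0,-0.046,0],[0,-0.046,0],[0,-0.046,0],[0,-0.046,0],[0,-0.046,0],[0,-0.046,0],[0,-0.046,0],[0,-0.04,0],[0,0,0]], "turn": [[0,0,1.27],[0,0,1.27],[0,0,1.27],[0,0,0],[0,0,0],[0,0,0],[0,0,0],[0,0,0],[0,0,0],[0,0,0],[0,0,0],[0,0,0],[0,0,0],[0,0,0],[0,0,0],[0,0,0],[0,0,0],[0,0,0],[0,0,0],[0,0,0]], "hand": [1,1,1,1,1,1,1,1,1,1,1,1,1,1,1,1,1,1,1,1], "newtons": 20}}

```text
clock: 2.6
position: [0.4978, 0.0978, 0.2143]
orientation: [-179.9, 0.0, -8.5]
wrist_force: [0.4, -0.5, -0.2]
finger_gap: 0.007
grip_force: 0.0
```

Call:
{"method": "send_rows", "body": {"translation": [[0,-0.043,0],[0,0,0.04],[0,0,0.04],[0,0,0.044],[0,0,0],[0.011,0,0],[0.011,0,0],[0.011,0,0],[0.011,0,0],[0.011,0,0],[0.011,0,0],[0,0,0],[0,0,0],[0,0,-0.03],[0,0,-0.03],[0,0,0]], "turn": [[0,0,0],[0,0,0],[0,0,0],[0,0,0],[0,0,0],[0,0,0],[0,0,0],[0,0,0],[0,0,0],[0,0,0],[0,0,0],[0,0,0],[0,0,0],[0,0,0],[0,0,0],[0,0,0]], "hand": [1,1,1,1,1,1,1,1,1,1,1,1,1,1,1,1]}}

```text
clock: 4.6
position: [0.5711, 0.1275, 0.1529]
orientation: [-179.9, -0.2, -8.8]
wrist_force: [-0.2, 0.2, 0.1]
finger_gap: 0.006
grip_force: 0.0
```

Call:
{"method": "send_rows", "body": {"translation": [[-0.033,0.037,0],[-0.034,0.037,0],[0,0.037,0],[0,0.037,0],[0,0,0.03],[0,0,0.033],[0,0,0],[0.011,0,0],[0.011,0,0],[0.011,0,0],[0.011,0,0],[0.011,0,0],[0.011,0,0],[0,0,0],[0,0,0],[0,0,-0.03],[0,0,-0.033],[0,0,0]], "turn": [[0,0,0],[0,0,0],[0,0,0],[0,0,0],[0,0,0],[0,0,0],[0,0,0],[0,0,0],[0,0,0],[0,0,0],[0,0,0],[0,0,0],[0,0,0],[0,0,0],[0,0,0],[0,0,0],[0,0,0],[0,0,0]], "hand": [1,1,1,1,1,1,1,1,1,1,1,1,1,1,1,1,1,1]}}

```text
clock: 6.85
position: [0.5476, -0.0192, 0.1529]
orientation: [-180.0, -0.3, -8.8]
wrist_force: [-0.4, -0.2, -0.4]
finger_gap: 0.001
grip_force: 0.0
```

Call:
{"method": "send_rows", "body": {"translation": [[0.032,-0.037,0],[0.032,-0.037,0],[0,0,0.03],[0,0,0.033],[0,0,0],[-0.011,0,0],[-0.011,0,0],[-0.011,0,0],[-0.011,0,0],[-0.011,0,0],[0,0,0],[0,0,0],[0,0,-0.03],[0,0,-0.033],[-0.03,0.05,-0.03],[-0.03,0.05,-0.03],[-0.03,0.05,0],[-0.03,0.05,0],[0,0.05,0],[0,0,0]], "turn": [[0,0,0],[0,0,0],[0,0,0],[0,0,0],[0,0,0],[0,0,0],[0,0,0],[0,0,0],[0,0,0],[0,0,0],[0,0,0],[0,0,0],[0,0,0],[0,0,0],[0,0,0],[0,0,0],[0,0,0],[0,0,0],[0,0,0],[0,0,0]], "hand": [1,1,1,1,1,1,1,1,1,1,1,1,1,1,1,1,1,1,1,1]}}

```text
clock: 9.35
position: [0.4123, -0.1758, 0.2081]
orientation: [179.9, -0.1, -9.3]
wrist_force: [-0.4, 0.4, 0.3]
finger_gap: 0.003
grip_force: 0.0
```

Run:
```python
from cell import env
import cv2
im=env.get_image("top")["image"]
cv2.imwrite("pics/top1.png",cv2.resize(im[150:320,205:425],None,fx=3,fy=3)[:,:,::-1])
print(env.sense()["position"])
```

```text
[ 0.41296014 -0.17345078  0.20794377]
```

View pics/top1.png

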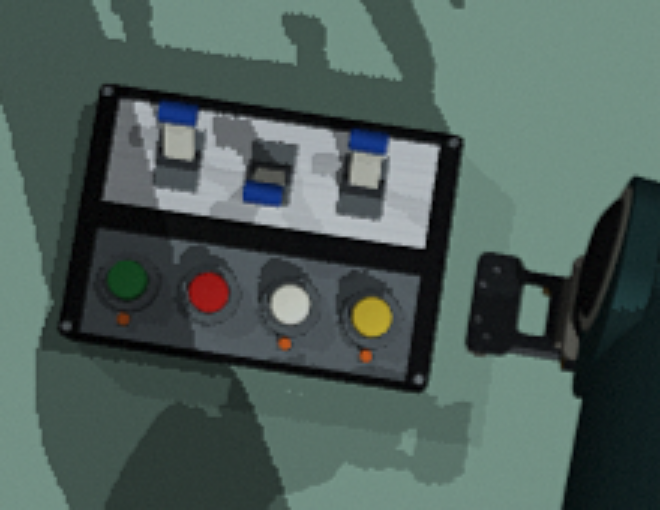

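The switches are set: left cap (178,113) and right cap (368,140) lean away, middle cap (264,192) leans towards the robot, and all pins are still up. Moving above the white button.

Call:
{"method": "send_rows", "body": {"translation": [[0.007,-0.054,0],[0,-0.054,0],[0,-0.054,0],[0,-0.054,0],[0,0,0.04],[0,0,0.04],[0,0,0.038],[0,0,0],[0,0,0]], "turn": [[0,0,0],[0,0,0],[0,0,0],[0,0,0],[0,0,0],[0,0,0],[0,0,0],[0,0,0],[0,0,0]], "hand": [1,1,1,1,1,1,1,1,1]}}

```text
clock: 10.52
position: [0.4539, 0.0415, 0.0907]
orientation: [-180.0, -0.1, -8.8]
wrist_force: [0.2, -0.1, -0.9]
finger_gap: 0.005
grip_force: 0.0
```

Call:
{"method": "send_rows", "body": {"translation": [[0,0.003,0.006],[0,0,0.006],[0,0,0.006],[0,0,0.004],[0,0,0.003],[0,0,0.001],[0,0,0]], "turn": [[0,0,0],[0,0,0],[0,0,0],[0,0,0],[0,0,0],[0,0,0],[0,0,0]], "hand": [1,1,1,1,1,1,1]}}

```text
clock: 11.4
position: [0.4532, 0.0372, 0.0661]
orientation: [179.9, -0.1, -8.8]
wrist_force: [-6.8, -1.5, 29.2]
finger_gap: 0.003
grip_force: 14.9
```

Call:
{"method": "send_rows", "body": {"translation": [[0,0,-0.01],[0,0,-0.016],[0,0,0],[0,0.032,0],[0,0.031,0],[0,0,0],[0,0,0.006],[0,0,0.006],[0,0,0.006],[0,0,0.004],[0,0,0.003],[0,0,0.0005],[0,0,0]], "turn": [[0,0,0],[0,0,0],[0,0,0],[0,0,0],[0,0,0],[0,0,0],[0,0,0],[0,0,0],[0,0,0],[0,0,0],[0,0,0],[0,0,0],[0,0,0]], "hand": [1,1,1,1,1,1,1,1,1,1,1,1,1]}}

```text
clock: 13.02
position: [0.4431, -0.0239, 0.0661]
orientation: [180.0, 0.0, -8.8]
wrist_force: [-7.6, 3.0, 26.4]
finger_gap: 0.002
grip_force: 13.3
```

Call:
{"method": "send_rows", "body": {"translation": [[0,0,-0.01],[0,0,-0.03],[0,0,0],[0.001,-0.049,0],[0,-0.049,0],[0,-0.048,0],[0,-0.048,0],[0,0,0],[0,0,0.014],[0,0,0.006],[0,0,0.006],[0,0,0.006],[0,0,0.004],[0,0,0.003],[0,0,0.001],[0,0,0]], "turn": [[0,0,0],[0,0,0],[0,0,0],[0,0,0],[0,0,0],[0,0,0],[0,0,0],[0,0,0],[0,0,0],[0,0,0],[0,0,0],[0,0,0],[0,0,0],[0,0,0],[0,0,0],[0,0,0]], "hand": [1,1,1,1,1,1,1,1,1,1,1,1,1,1,1,1]}}

```text
clock: 15.02
position: [0.4739, 0.1659, 0.0662]
orientation: [179.9, -0.0, -8.9]
wrist_force: [-6.0, -4.9, 20.9]
finger_gap: 0.005
grip_force: 10.7
```

Call:
{"method": "send_rows", "body": {"translation": [[0,0,-0.01],[0,0,-0.04],[0,0,-0.05],[0,0,-0.05],[0,-0.05,0],[0,-0.05,0],[0,-0.05,0],[0,-0.05,0],[0,0,0],[0,0,0]], "turn": [[0,0,0],[0,0,0],[0,0,0],[0,0,0],[0,0,0],[0,0,0],[0,0,0],[0,0,0],[0,0,0],[0,0,0]], "hand": [1,1,1,1,1,1,1,1,1,1]}}

```text
clock: 16.27
position: [0.5043, 0.3638, 0.2137]
orientation: [179.9, 0.0, -8.8]
wrist_force: [0.8, -0.4, 0.1]
finger_gap: 0.006
grip_force: 0.0
```

Run:
```python
from cell import env
import cv2
im=env.get_image("top")["image"]
cv2.imwrite("pics/top2.png",cv2.resize(im[150:320,165:385],None,fx=3,fy=3)[:,:,::-1])
```

```text
(no output)
```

View pics/top2.png

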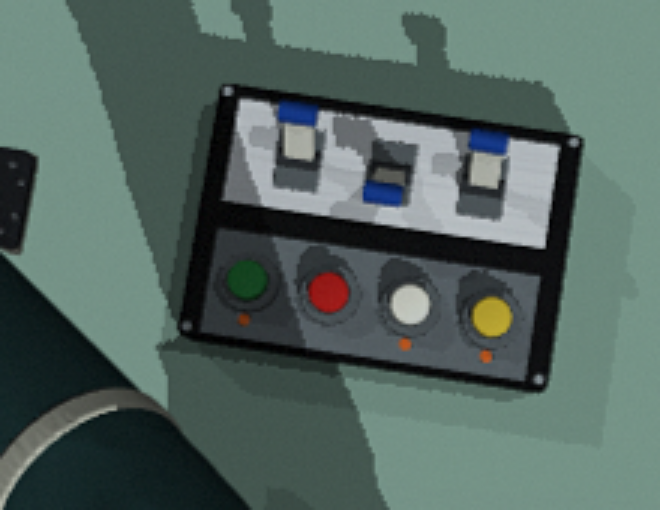

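The switches are still on/off/on, with caps at (298,113), (385,192) and (488,140). The buttons are back up and the red one was never touched. Each press bottomed out at z = 0.066 with more than 20 N. From above, the pins at (245,320), (405,345) and (487,357) don't show their depth, but the measured travel does.

```bash
python3 -c "
from cell import env
print(env.job_done())"
```

```text
the job is handed in; nothing more can be done
None
```

I set the outer switches on and the middle one off, pressed white, yellow and green in that order without touching red, and handed the job in at about 16 s; each press bottomed out at 66 mm, though the top view couldn't confirm the pins had sunk.

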